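# Balance the sealed beam on the knife edge and punch its balance point

## Task

The square tube beam lies tipped over on the rocking knife-edge saddle of the balancing stand; a sealed weight inside puts its balance point somewhere off the middle. Slide it gently along the saddle, a little at a time and without ever pushing or squeezing it with more than 15 N, until it rides level and still with nothing touching it, then press the red punch above it down onto it with about 12 N (no harder than 18 N) to mark the point, and let the punch spring back. The beam must stay on the saddle and be balanced at the end, never punch it while it is tipped, and leave the pot, loupe and oil block where they stand.

Things in the scene. Friction and masses are not known exactly. Their poses are not given: they have to be found in the camera images.
- stand: Fixed grey balancing stand, base plate 130 x 140 x 12 mm. Origin on the worktop below the pivot; z up, y along the beam, x across it (away from the robot at yaw 0). An aluminium column on the +x side, 34 to 50 mm from the origin, 146 mm high, carries an arm (132 to 144 mm high) over the beam, with the red punch exactly above the pivot.
- pivot (a point): Middle of the knife-edge pivot line (along the stand's x), 100 mm above the worktop. The brass rocking saddle on it is a channel along the stand's y, 96 mm long, 16 mm wide inside, its floor 2 mm above the pivot, cheeks 10 mm high. A red pointer on the side facing the robot shows its tilt on a white scale with a red zero line.
- cradle (a joint): Tilt of the saddle, rad, stops at -0.10 and +0.10; 0 level, positive: the beam's lug end (-y) is down. A bob makes it self-levelling: with the beam untouched it tilts about 0.012 to 0.02 rad per mm that the beam's centre of gravity lies off the pivot, so beyond about 7 mm it lies on a stop. It settles within 1 s.
- beam: Loose aluminium square tube, 14 x 14 mm, 258 mm long with black end caps, 0.4 to 0.5 kg, lying in the saddle, friction a few N. Origin mid-underside; y along it, z up. Its hidden balance point, 20 mm on the lug side to 10 mm on the other side of the middle, must come over the pivot. At the start the lug end is too heavy: the beam must go towards its +y end, by some 5 to 40 mm.
- lug_top (a point): Centre of the top of the lug, a steel pin 12 mm in diameter that stands 40 mm up from the beam's top face at the beam's y = -110 mm. It can be pushed, or straddled loosely, to slide the beam either way; clear of it, the beam tips freely. It moves up or down by 11 mm from level to a stop.
- punch_top (a point): Centre of the top of the punch's red cap, a disc 24 mm in diameter and 12 mm thick, 168 mm above the worktop when up. Press it straight down here.
- punch (a joint): Travel of the punch cap, m, 0 up to 0.012 fully down. A soft return spring (1.5 N rising to 4.5 N) brings it back up. The tip meets the level beam after about 6 mm; from there a stiff inner spring adds 4 N per mm.
- punch_tip: Steel tip of the punch, 7 mm thick, ending in a 3 mm point; its point is 6 mm above the top of a level beam when the punch is up. It marks the beam when it presses on it with 6 N or more.
- pot: Bystander: round parts pot, cream with a dark lid, 42 mm across, 20 mm high. Origin at the centre of its underside.
- loupe: Bystander: black eye loupe, 36 mm across, 30 mm high. Origin at the centre of its underside.
- oil_block: Bystander: black oil-cup block with four coloured wells, 26 x 88 x 16 mm, long along its y. Origin at the centre of its underside.
Not all that is in view belongs to the job. Of the things that look like the stand, take the one that is farthest to the robot's right at the start.

How it is judged:
On the way, in this order (a step that is already met when the one before it is completed fails the run):
1. the beam rides level (within 0.04 rad) and still on the saddle, untouched, for half a second (value of joint cradle between -0.04 and 0.04 rad and z of beam in the frame of stand between 0.095 and 0.11 m and angle between beam's own z axis and vertical below 0.055 rad and velocity of joint cradle between -0.05 and 0.05 rad/s and contact force between the arm and beam below 0.1 N and value of joint punch below 0.002 m), for 0.5 s.
2. the punch presses on the level, otherwise untouched beam with at least 6 N (value of joint cradle between -0.05 and 0.05 rad and z of beam in the frame of stand between 0.095 and 0.11 m and angle between beam's own z axis and vertical below 0.055 rad and contact force between the arm and beam below 0.1 N and contact force between punch_tip and beam above 6 N), for 0.1 s.
At the end, for the whole second after the job is handed in: the beam lies in the saddle channel, balanced: saddle tilt within 0.04 rad of level and still, beam touched by nothing but the saddle; the punch is back up (within 2 mm) (all of step 1).
It fails at once if the punch tip presses on the beam with more than 18 N (contact force between punch_tip and beam above 18 N).
It fails at once if the punch tip touches the beam (more than 0.5 N) while it is tipped by more than 0.055 rad (contact force between punch_tip and beam above 0.5 N and (value of joint cradle above 0.055 rad or value of joint cradle below -0.055 rad)).
It fails at once if the robot pushes or squeezes the beam with more than 15 N (contact force between the arm and beam above 15 N).
It fails at once if a bystander (pot, loupe or oil block) is moved by more than 10 mm (distance of any of pot, loupe, oil_block from where it was at the start of the episode above 0.01 m).
It also fails if it takes over 64 s, if anything falls off the work surface, if the arm or the gripper's body presses on something with over 40 N, if the wrist force passes 120 N, or if a joint passes its speed limit or range.

## Robot

A 6-joint arm with a two-finger parallel gripper is mounted at the origin on a cart in front of the work surface, level with it; the furniture and walls round the work are solid. World frame = base frame: x ahead of the robot, y to its left, z up, the work surface at z = 0. Lengths are in m, angles in rad, forces in N, time in s.
With the tool pointing down it reaches from about 0.25 to 0.775 m from the base axis. Payload 4 kg.
Tool frame: the origin (TCP) lies on the centre line of the jaws, within the pads' length; the fingertips stand 8 mm ahead of it and the grasp point (between the pads) lies 11 mm behind it; z points along the fingers, y is the direction in which the jaws open and shut (so a half turn about z gives the same grasp; the last joint's range is limited). The gripper opens to 94 mm and grips with 3 to 60 N. Pads are 16 mm wide; open, the fingers measure 119 mm over their backs; the gripper's body (75 mm by 177 mm) begins 78 mm behind the grasp point.
Start: joints at [1.213, 0.087, 1.371, -0, 1.684, -0.103], TCP at [0.139, 0.532, 0.214] pointing down, gripper open.
Joint ranges: [-3.1, 3.1], [-0.76, 2.03], [0.27, 2.55], [-1.08, 4.22], [0.17, 2.65], [-2.57, 2.57]. Speed limits (rad/s): [2.79, 2.79, 3.14, 3.14, 3.14, 3.14].

## Interface

Orientations are given as [roll, pitch, yaw] about the fixed x, y, z axes, in that order (R = Rz(yaw) Ry(pitch) Rx(roll)).
In Python, from bench import robot gives the robot as it stands.
- The arm moves only by the shell command python3 -m crank 'ROWS' [OPENING]. ROWS is JSON, a list of rows, each a list of 4 numbers: the shift along the tool's x, y, z scaled (see below), then the turn about the tool's z scaled (see below). A call has exactly 10 rows; each row shifts and turns the commanded pose from where the row before left it, along the tool's axes as they then stand; what a row does not reach is not made up. The controller multiplies each number of a shift by 0.2 m and each number of a turn by pi/2 rad. A row lasts 1/8 s, in which the tool goes at most 62.5 mm and 10.7 degrees, less where a joint would pass 70% of its speed; a pose out of reach is approached as far as the arm can. A call with a number of a shift or a turn outside -1 to 1 is refused whole. A call with a gripper value outside its range is refused whole. OPENING is the gripper command: -1 is fully open, 1 is shut, values between are in proportion, set as the call begins (- or left out, the last holds). The fingers move at their own pace and stop on an object; the grip force is fixed at half the most. Time passes only in rows, so rows that do not move let the fingers close, or fill a call up. It gives the time, the measured TCP pose, the force and the opening at its end, in the units of the state.
- robot.get_obs(): the state, without advancing time (a new reading comes with each control period).
- robot.snapshot(name): name is "scene" or "top" or "wrist"; returns (picture, depth): 480x640x3 uint8, red, green, blue; 480x640 float32, m along the optical axis (not along the pixel's ray), 0 where there is no reading.
- robot.camera_params(name): a dict with "fx", "fy", "cx", "cy" (pixels), "distortion" ([k1, k2, p1, p2, k3] as OpenCV has them; the pictures are not rectified), "world_from_camera" (4x4, takes a point from camera to world coordinates). Camera axes: x right, y down, z forward; pixel columns grow to the right and rows downward; lengths in m; the calibration is good to about 2 mm. A picture is of the moment at which its call begins: read the wrist's pose just before it. camera_params takes no time and is no camera call; for the wrist camera it gives the pose at the moment of the call.
- robot.close_job(): hands the job in, once; it reports no verdict.
The state is a dict: "time": time; "joint_positions": joint angles; "qvel": joint speeds; "joint_torque": joint torques, N m; "tool_pos": TCP position; "ee_rot": TCP orientation; "wrist_force": force on the tool from outside, world axes, zero at the start; "wrist_torque": the same for the moment, N m; "width": finger opening in m.
Only numpy, scipy, OpenCV 4.12 (cv2) and the standard library are available. Lean on these libraries where they do the work, as an engineer would, in place of code of your own. Each camera call takes 0.05 s, during which the arm holds its last target.

## Working session

There is one attempt and no reset: what is moved stays moved. The work goes in short steps, Python scripts to look and compute and a shell command to move; the robot and the scene stay as the last step left them, time stands still between calls to the robot, and variables do not carry over. Pictures are saved under pics/ and viewed, and the job is handed in when it is done.

```bash
ls; mkdir -p pics; python3 - <<'E'
from bench import robot
import cv2
o=robot.get_obs(); print(o)
for n in("scene","top","wrist"):
    p=robot.camera_params(n); print(n,p)
    im,d=robot.snapshot(n); cv2.imwrite(f"pics/{n}0.png",im[:,:,::-1]); 
    import numpy as np; np.save(f"pics/{n}0.npy",d); print(d.min(),d.max())
E
```

```text
pics
{'time': 0.0, 'joint_positions': array([ 1.21287378e+00,  8.79242566e-02,  1.37224830e+00, -1.66216213e-06,
        1.68360630e+00, -1.03112264e-01]), 'qvel': array([-0.0005354 , -0.00187979,  0.00090314,  0.00138284,  0.00125446,
        0.00066957]), 'joint_torque': array([-2.38135844e-04, -3.40187931e+01, -3.02424824e+01,  7.18730595e-02,
        3.30439000e-02, -1.31633942e-04]), 'tool_pos': array([0.13845642, 0.53173247, 0.212324  ]), 'ee_rot': array([-3.13941790e+00, -2.23381149e-04,  2.88678195e+00]), 'wrist_force': array([ 0.91047663, -0.48887559,  0.17042913]), 'wrist_torque': array([-0.04245661,  0.02332179, -0.03381777]), 'width': 0.09392773517582592}
scene {'fx': 506.12076079874765, 'fy': 506.12076079874765, 'cx': 318.5825402477322, 'cy': 234.7067721924001, 'distortion': array([-0.01897673,  0.        ,  0.        ,  0.        ,  0.        ]), 'world_from_camera': array([[ 0.53367857, -0.61583736,  0.57959601, -0.10830775],
       [-0.84558451, -0.39927285,  0.35435578, -0.47724861],
       [ 0.01319142, -0.6792095 , -0.73382589,  0.9423839 ],
       [ 0.        ,  0
[... 307 characters left out ...]
7975392,  0.36023694],
       [-0.99948445, -0.02199097,  0.02339287, -0.09803496],
       [-0.01905093, -0.18026581, -0.98343342,  0.95112643],
       [ 0.        ,  0.        ,  0.        ,  1.        ]])}
0.0 1.7822481
wrist {'fx': 423.90380340055844, 'fy': 423.90380340055844, 'cx': 326.4960229826883, 'cy': 244.12279098336404, 'distortion': array([-0.08054617,  0.        ,  0.        ,  0.        ,  0.        ]), 'world_from_camera': array([[ 0.25143887,  0.93134159,  0.26340337,  0.06270334],
       [ 0.96786817, -0.2410717 , -0.07152368,  0.55234674],
       [-0.00311388,  0.27292357, -0.96203068,  0.3829087 ],
       [ 0.        ,  0.        ,  0.        ,  1.        ]])}
0.0 1.4180224
```

View pics/scene0.png

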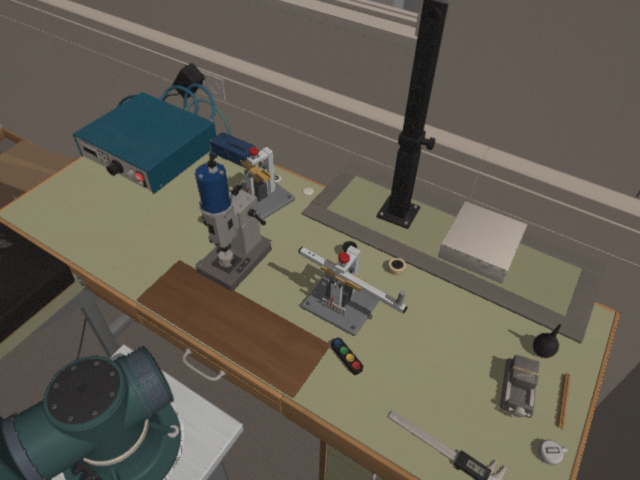

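View pics/top0.png

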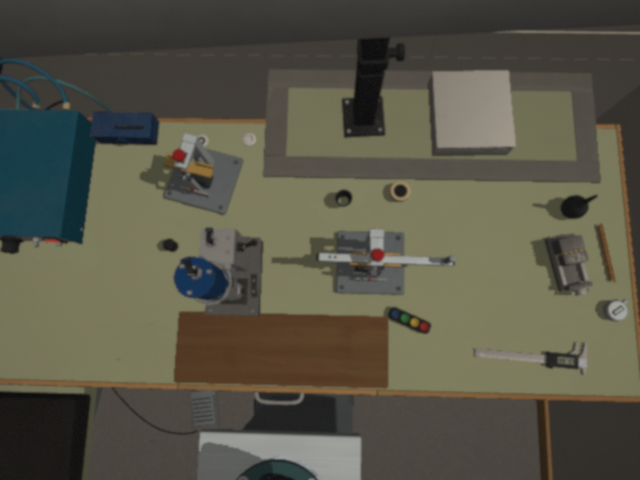

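Stand candidates are the one with the beam at top (370,262) / scene (340,300), and the one holding an orange block at top (204,178) / scene (262,190). The first is farther to the robot's right and carries the beam, so I choose it. A close crop and a first measurement come next.

```bash
cat > h.py <<'E'
import numpy as np, cv2
from bench import robot
def ray(p,uv):
    K=np.array([[p['fx'],0,p['cx']],[0,p['fy'],p['cy']],[0,0,1]])
    n=cv2.undistortPoints(np.array([[uv]],float),K,p['distortion'])[0,0]
    T=p['world_from_camera']; return T[:3,3],T[:3,:3]@np.array([n[0],n[1],1.])
def onz(p,uv,z):
    o,d=ray(p,uv); return o+d*(z-o[2])/d[2]
def dep(p,uv,D):
    o,d=ray(p,uv); return o+d*D[int(round(uv[1])),int(round(uv[0]))]
def tri(a,b):
    (o1,d1),(o2,d2)=a,b
    s=np.linalg.lstsq(np.c_[d1,-d2],o2-o1,rcond=None)[0]
    x,y=o1+d1*s[0],o2+d2*s[1]; return (x+y)/2,np.linalg.norm(x-y)
def proj(p,X):
    K=np.array([[p['fx'],0,p['cx']],[0,p['fy'],p['cy']],[0,0,1]])
    T=np.linalg.inv(p['world_from_camera']); r=cv2.Rodrigues(T[:3,:3])[0]
    return cv2.projectPoints(np.array([X],float),r,T[:3,3],K,p['distortion'])[0][0,0]
def cen(im,u0,v0,u1,v1,kind='red'):
    h=cv2.cvtColor(im[v0:v1,u0:u1],cv2.COLOR_RGB2HSV)
    m=((h[...,0]<8)|(h[...,0]>172))&(h[...,1]>150)&(h[...,2]>70)
    n,l,s,c=cv2.connectedComponentsWithStats(m.astype(np.uint8))
    return [(s[i,4],c[i]+[u0,v0],s[i,:4]) for i in range(1,n) if s[i,4]>=8]
E
python3 - <<'E'
from h import *
t=cv2.imread('pics/top0.png');s=cv2.imread('pics/scene0.png')
a=cv2.resize(t[220:305,310:465],None,fx=5,fy=5,interpolation=cv2.INTER_CUBIC)
b=cv2.resize(s[230:340,290:420],None,fx=6,fy=6,interpolation=cv2.INTER_CUBIC)
cv2.imwrite('pics/c1.png',a[:600,:800]);cv2.imwrite('pics/c2.png',b[:600,:800])
D=np.load('pics/top0.npy');p=robot.camera_params('top');ps=robot.camera_params('scene');Ds=np.load('pics/scene0.npy')
print(cen(t[...,::-1],310,220,465,305)); print(cen(s[...,::-1],290,230,420,340))
for uv in((377,255),(450,261),(325,257),(420,261),(400,240),(342,240),(402,290),(338,290)):print(uv,dep(p,uv,D))
for uv in((344,258),(401,297),(306,253),(380,291)):print(uv,dep(ps,uv,Ds))
E
```

```text
[(np.int32(95), array([377.21052632, 254.50526316]), array([62, 30, 12, 10], dtype=int32))]
[(np.int32(84), array([343.45238095, 257.25      ]), array([49, 22, 10, 11], dtype=int32))]
(377, 255) [ 0.48091944 -0.17467064  0.16654436]
(450, 261) [ 0.47772526 -0.30741466  0.13637391]
(325, 257) [ 0.4817061  -0.08442462  0.12339628]
(420, 261) [ 0.48073181 -0.25985999  0.10668652]
(400, 240) [ 0.53686967 -0.23693722  0.0139418 ]
(342, 240) [ 0.53542954 -0.11713659  0.00727198]
(402, 290) [ 0.43392184 -0.24086644  0.01162654]
(338, 290) [ 0.43082972 -0.11078415  0.01070153]
(344, 258) [ 0.47859328 -0.17924751  0.16625983]
(401, 297) [ 0.47888023 -0.31087824  0.13190966]
(306, 253) [ 0.47623505 -0.08945035  0.12723795]
(380, 291) [ 0.48550149 -0.26352835  0.10939562]
```

View pics/c1.png

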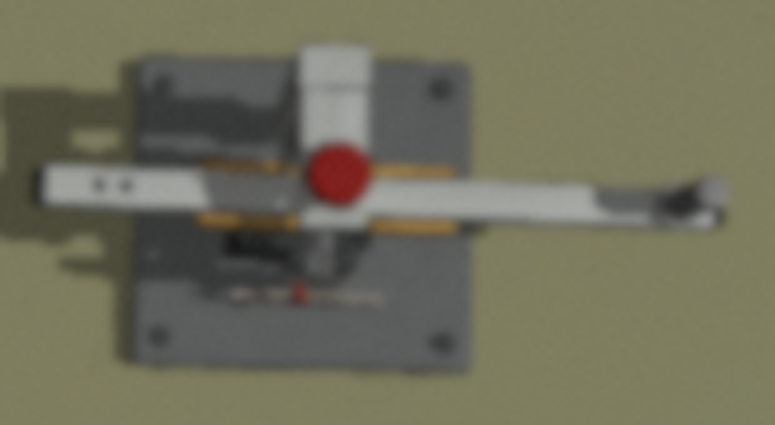

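View pics/c2.png

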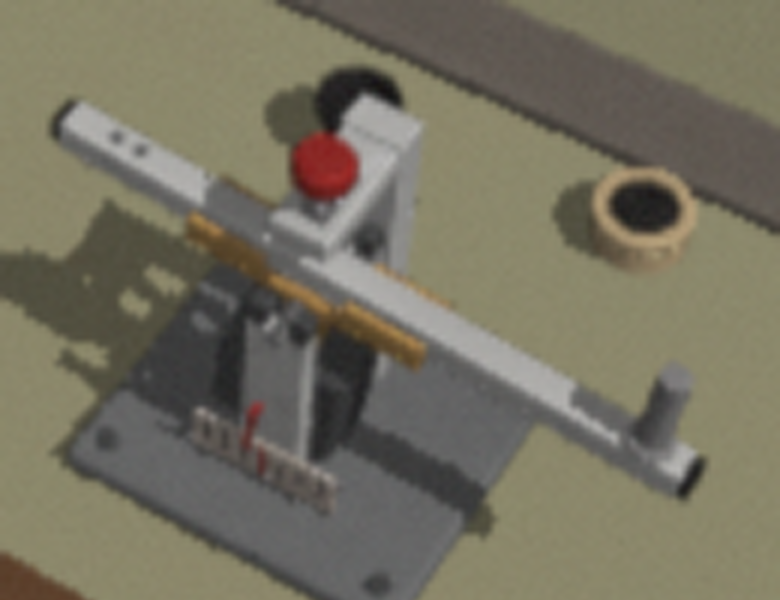

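The crops confirm the choice. They show the stand with the tipped beam, the punch cap at top (377,254.5), the lug top near top (452.6,258) and scene (402.3,292), and the lug end down.

```bash
python3 - <<'E'
from h import *
D=np.load('pics/top0.npy');p=robot.camera_params('top');ps=robot.camera_params('scene');Ds=np.load('pics/scene0.npy')
print('cap tri',tri(ray(p,(377.2,254.5)),ray(ps,(343.4,256.5))), onz(p,(377.2,254.2),.168), onz(ps,(343.4,256),.168))
print('lug tri',tri(ray(p,(452.6,258)),ray(ps,(402.3,292.2))))
# base plate corners (crop px)
for c in((137,58),(470,64),(470,372),(132,366)): print('base',onz(p,(310+c[0]/5,220+c[1]/5),.012))
for c in((40,185),(722,212)):print('beam end',onz(p,(310+c[0]/5,220+c[1]/5),.115))
# height map
vv,uu=np.mgrid[0:480:2,0:640:2]
P=np.array([dep(p,(u,v),D) for u,v in zip(uu.ravel(),vv.ravel())])
for x0 in np.arange(.2,.9,.1):
  print('%.1f'%x0,[ '%.2f'%P[(abs(P[:,0]-x0-.05)<.05)&(abs(P[:,1]-y0+.05)<.05)][:,2].max(initial=0) for y0 in np.arange(.5,-.7,-.1)])
E
```

```text
cap tri (array([ 0.48227864, -0.17543084,  0.16472822]), np.float64(0.0006160681084690289)) [ 0.48209566 -0.17486585  0.168     ] [ 0.48115988 -0.17625022  0.168     ]
lug tri (array([ 0.48218105, -0.31031658,  0.14353862]), np.float64(9.792345263538892e-05))
base [ 0.55215552 -0.10713228  0.012     ]
base [ 0.55265333 -0.24558935  0.012     ]
base [ 0.42508048 -0.24481051  0.012     ]
base [ 0.42415678 -0.10763901  0.012     ]
beam end [ 0.48264139 -0.07140888  0.115     ]
beam end [ 0.47841081 -0.32084639  0.115     ]
0.2 ['0.05', '0.05', '0.01', '0.01', '0.01', '0.01', '0.01', '0.01', '0.00', '0.00', '0.01', '0.01']
0.3 ['0.00', '0.00', '0.01', '0.30', '0.30', '0.95', '0.01', '0.02', '0.01', '0.01', '0.02', '0.02']
0.4 ['0.01', '0.00', '0.00', '0.33', '0.33', '0.90', '0.90', '0.11', '0.14', '0.01', '0.05', '0.04']
0.5 ['0.09', '0.00', '0.03', '0.20', '0.17', '0.00', '0.15', '0.02', '0.00', '0.00', '0.05', '0.05']
0.6 ['0.09', '0.00', '0.14', '0.17', '0.01', '0.01', '0.03', '0.02', '0.01', '0.01', '0.10', '0.06']
0.7 ['0.09', '0.05', '0.05', '0.15', '0.01', '0.01', '0.32', '0.25', '0.07', '0.07', '0.02', '0.02']
0.8 ['0.09', '0.00', '0.00', '0.00', '0.01', '0.01', '0.28', '0.26', '0.06', '0.06', '0.01', '0.01']
```

```bash
python3 - <<'E'
from h import *
D=np.load('pics/top0.npy');p=robot.camera_params('top')
vv,uu=np.mgrid[220:330:1,160:280:1]
P=np.array([dep(p,(u,v),D) for u,v in zip(uu.ravel(),vv.ravel()) if D[v,u]>0.1])
Q=P[P[:,2]>.1]; print(Q.min(0),Q.max(0))
E
python3 -m crank '[[0,0,-0.19,-0.081],[0,0,-0.19,-0.081],[0,0,-0.19,0],[0,0,-0.19,0],[0,0,-0.19,0],[-0.11,-0.15,0,0],[-0.11,-0.2,0,0],[-0.11,-0.2,0,0],[-0.11,-0.2,0,0],[-0.11,-0.2,0,0]]' 0.6
```

```text
[0.38792358 0.04187799 0.10015346] [0.52275804 0.13406623 0.33429518]
time: 1.4
tool_pos: [0.249, 0.3408, 0.4032]
ee_rot: [-3.141, -0.0, -3.142]
wrist_force: [1.3, 1.1, 0.0]
width: 0.0188
```

```bash
python3 -m crank '[[0,-0.25,0,0],[0,-0.25,0,0],[0,-0.25,0,0],[-0.05,-0.25,0,0],[-0.05,-0.25,0,0],[-0.1,-0.25,0,0],[-0.1,-0.25,0,0],[-0.15,-0.25,0,0],[-0.15,-0.25,0.1,0],[-0.1,-0.25,0.1,0]]'
python3 - <<'E'
from h import *
print(robot.get_obs()['tool_pos'])
im,d=robot.snapshot('wrist');cv2.imwrite('pics/w1.png',im[...,::-1]);np.save('pics/w1.npy',d)
np.save('pics/w1T.npy',robot.camera_params('wrist')['world_from_camera'])
E
```

```text
time: 2.65
tool_pos: [0.3891, -0.1598, 0.3625]
ee_rot: [3.141, 0.0, 3.141]
wrist_force: [-0.2, -0.1, -0.2]
width: 0.019
[ 0.38910503 -0.15982434  0.36249625]
```

View pics/w1.png

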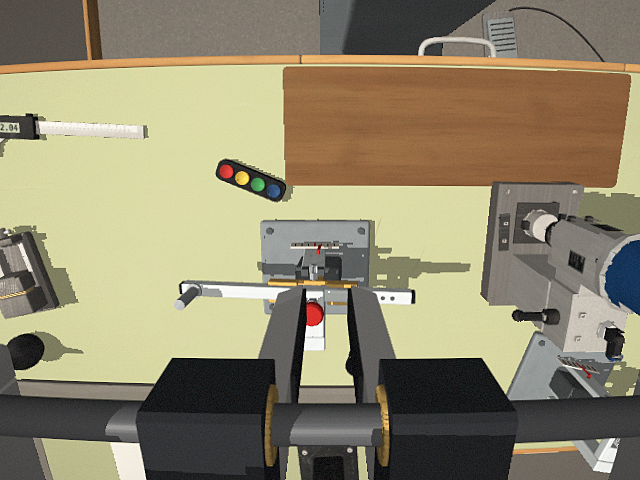

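The wrist view is mirrored (image right is +y). It shows the lug top at about (181,302), the cap at (313,314), the pointer near (318,250) and the beam ends. I'll measure the cap and lug again here.

```bash
python3 - <<'E'
from h import *
im=cv2.imread('pics/w1.png');d=np.load('pics/w1.npy')
p=robot.camera_params('wrist');p['world_from_camera']=np.load('pics/w1T.npy')
r=cen(im[...,::-1],270,230,370,340);print(r)
for k in r: print(onz(p,k[1],.168), dep(p,k[1],d))
for uv in((180,302),(178,303),(183,299)): print(dep(p,uv,d),onz(p,uv,.1445))
for uv in ((185,285),(250,291),(408,297)): print(dep(p,uv,d))
cv2.imwrite('pics/w1c.png',cv2.resize(im[210:330,165:325],None,fx=5,fy=5))
E
```

```text
[(np.int32(25), array([318.4, 249.2]), array([47, 15,  4,  9], dtype=int32)), (np.int32(345), array([313.37101449, 313.45797101]), array([36, 72, 18, 24], dtype=int32))]
[ 0.41653932 -0.17179431  0.168     ] [ 0.45188391 -0.17448838  0.0455587 ]
[ 0.47842152 -0.17711366  0.168     ] [ 0.48200093 -0.17739949  0.16022581]
[ 0.48070387 -0.31301704  0.13573547] [ 0.47694921 -0.30968699  0.1445    ]
[ 0.48192431 -0.31530648  0.13545789] [ 0.47802538 -0.31182069  0.1445    ]
[ 0.47857288 -0.31059865  0.13300317] [ 0.47374374 -0.30633101  0.1445    ]
[ 0.47788668 -0.32073171  0.09506811]
[ 0.48191075 -0.24750366  0.10276775]
[ 0.48272618 -0.08025393  0.11970643]
```

View pics/w1c.png

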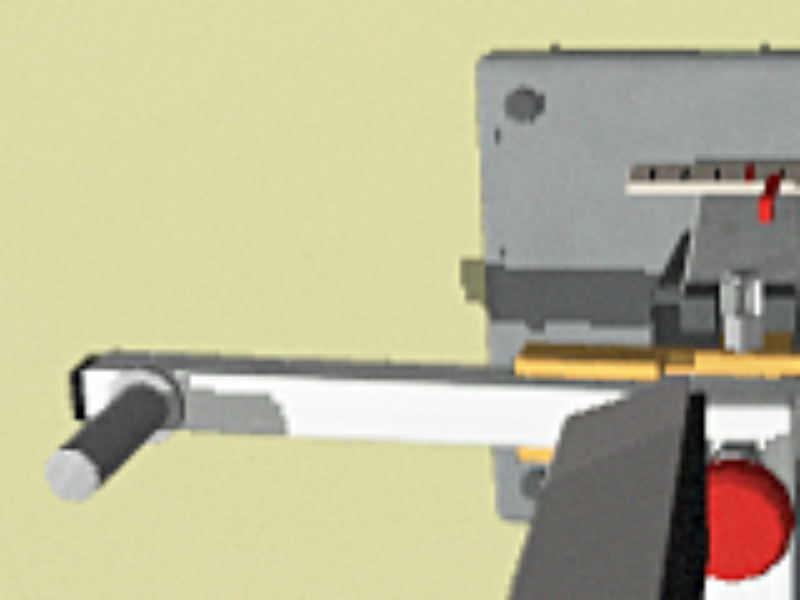

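```bash
python3 -m crank '[[-0.093,-0.15,0.1,0],[-0.093,-0.15,0.1,0],[-0.093,-0.15,0.1,0],[-0.093,-0.15,0.1,0],[-0.093,-0.15,0.1,0],[0,0,0.1,0],[0,0,0.1,0],[0,0,0.1,0],[0,0,0,0],[0,0,0,0]]' 0.5
python3 - <<'E'
from h import *
print(robot.get_obs()['tool_pos'])
a,d=robot.snapshot('wrist');b,ds=robot.snapshot('scene')
a=cv2.resize(a[220:420,160:480],None,fx=2.4,fy=2.4);b=cv2.resize(b[230:330,290:450],None,fx=4.8,fy=4.8)
cv2.imwrite('pics/w2.png',a[...,::-1]);cv2.imwrite('pics/s2.png',b[...,::-1])
E
```

```text
time: 3.95
tool_pos: [0.4816, -0.3079, 0.2042]
ee_rot: [-3.141, 0.001, 3.141]
wrist_force: [-0.1, -0.1, 0.4]
width: 0.0236
[ 0.48156854 -0.3078867   0.20422251]
```

View pics/w2.png

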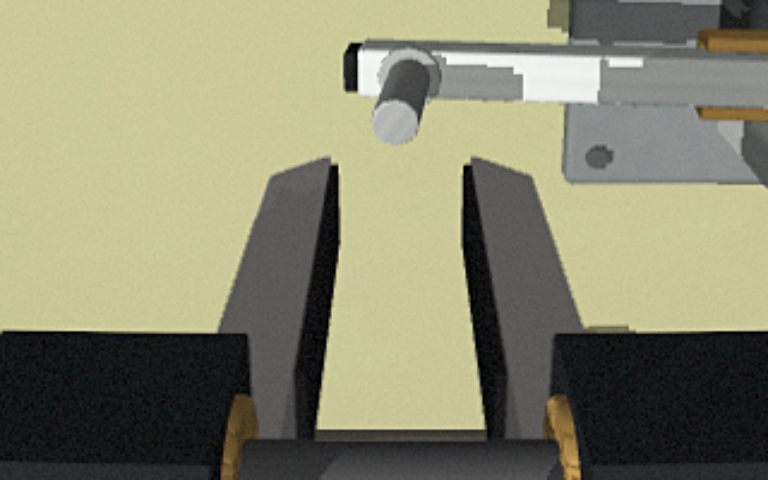

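View pics/s2.png

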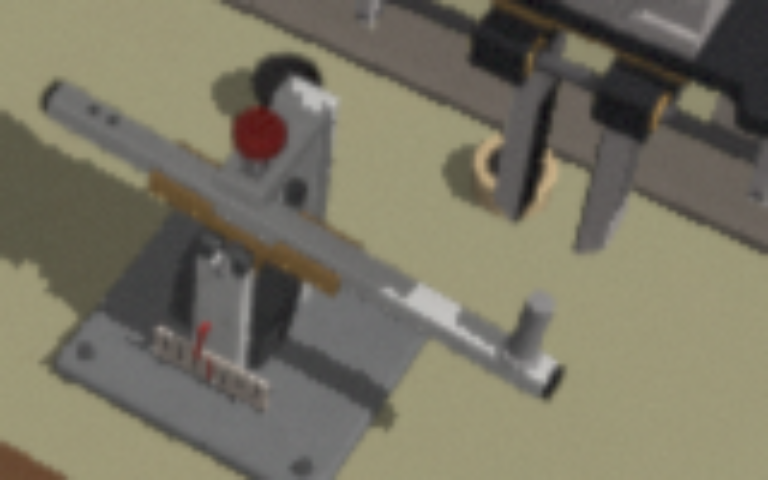

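```bash
python3 - <<'E'
from h import *
p=robot.camera_params('wrist'); print(onz(p,(325.4,270),.144),p['world_from_camera'][:3,3])
E
python3 -m crank '[[0,0,0.06,0],[0,0,0.06,0],[0,0,0.06,0],[0,0,0.06,0],[0,0,0.05,0],[0,0,0.04,0],[0,0,0,0],[0,0,0,0],[0,0,0,0],[0,0,0,0]]'
python3 - <<'E'
from h import *
o=robot.get_obs();print(o['tool_pos'],o['wrist_force'])
a,d=robot.snapshot('wrist');cv2.imwrite('pics/w3.png',a[...,::-1])
E
```

```text
[ 0.48461761 -0.30886895  0.144     ] [ 0.40306967 -0.30771713  0.37516911]
time: 5.3
tool_pos: [0.4816, -0.308, 0.1379]
ee_rot: [-3.141, 0.001, 3.141]
wrist_force: [0.1, 0.4, 0.1]
width: 0.0237
[ 0.48156505 -0.30799727  0.13793246] [0.10096049 0.38832774 0.08016621]
```

View pics/w3.png

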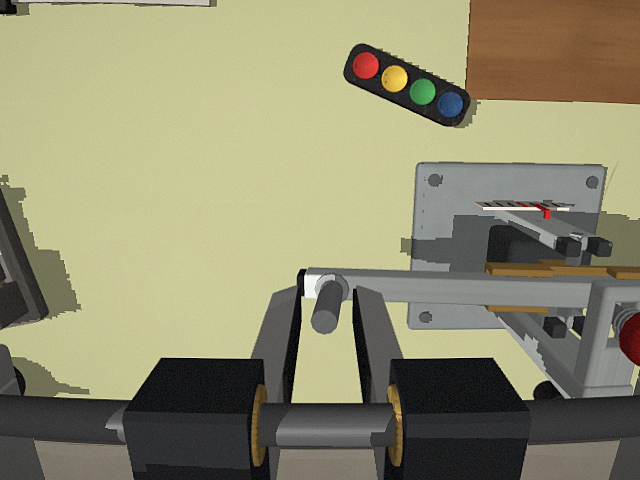

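The lug (325,322) sits centred between the fingers. Now I push it gently toward +y.

```bash
python3 -m crank '[[0,0.005,0,0],[0,0.005,0,0],[0,0.005,0,0],[0,0.005,0,0],[0,0.005,0,0],[0,0.005,0,0],[0,0.005,0,0],[0,0.005,0,0],[0,0.005,0,0],[0,0.005,0,0]]'
cat > look.py <<'E'
import sys
from h import *
o=robot.get_obs();print(o['time'],o['tool_pos'],o['wrist_force'],o['width'])
n=sys.argv[1]
a,d=robot.snapshot('wrist');cv2.imwrite(f'pics/{n}.png',cv2.resize(a[180:360,270:510],None,fx=3,fy=3)[...,::-1]); cv2.imwrite(f'pics/{n}_f.png',a[...,::-1]);np.save(f'pics/{n}.npy',d)
E
python3 look.py w4
```

```text
time: 6.6
tool_pos: [0.4815, -0.2982, 0.1378]
ee_rot: [-3.141, 0.001, 3.141]
wrist_force: [-0.2, -3.1, 2.3]
width: 0.0237
6.6 [ 0.48149646 -0.29818011  0.13777279] [-0.23192254 -3.06025614  2.31099606] 0.02365539786832088
```

View pics/w4_f.png

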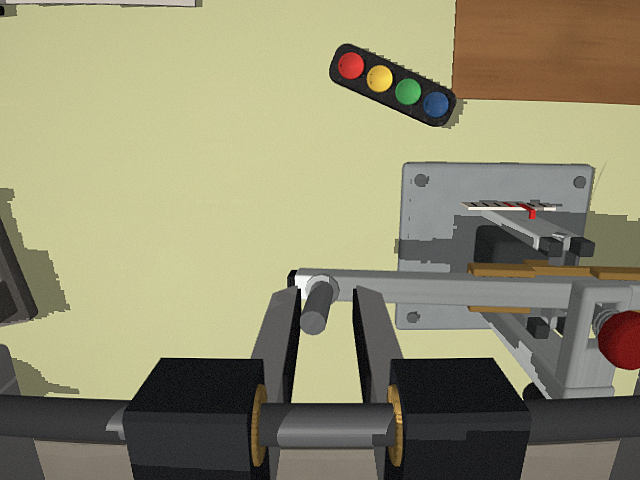

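```bash
python3 -m crank '[[0,0.005,0,0],[0,0.005,0,0],[0,0.005,0,0],[0,0.005,0,0],[0,0.005,0,0],[0,0.005,0,0],[0,0.005,0,0],[0,0.005,0,0],[0,0.005,0,0],[0,0.005,0,0]]'
python3 look.py w5
```

```text
time: 7.9
tool_pos: [0.4818, -0.2888, 0.1385]
ee_rot: [-3.139, 0.002, 3.141]
wrist_force: [0.1, -5.6, 4.4]
width: 0.0235
7.9 [ 0.4818106  -0.28881794  0.13851453] [ 0.05256231 -5.56012463  4.35292989] 0.023522815323306953
```

View pics/w5.png

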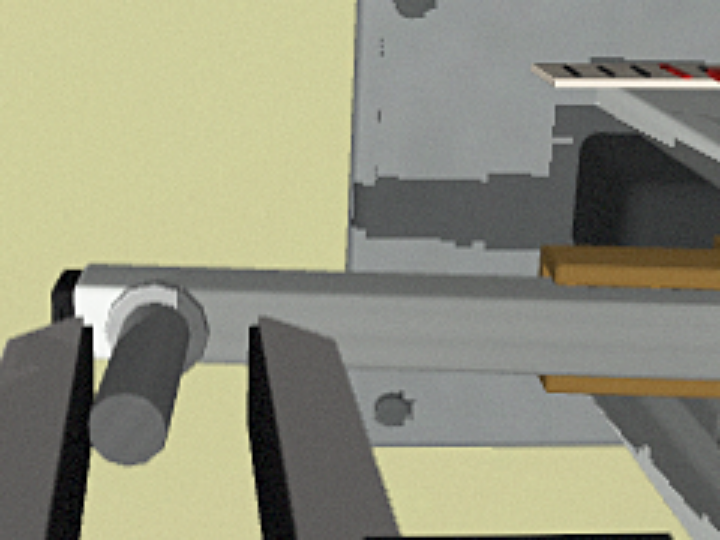

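```bash
python3 -m crank '[[0,-0.007,0,0],[0,-0.007,0,0],[0,-0.007,0,0],[0,-0.005,0,0],[0,0,0,0],[0,0,0,0],[0,0,0,0],[0,0,0,0],[0,0,0,0],[0,0,0,0]]'
python3 look.py w6
```

```text
time: 9.2
tool_pos: [0.4814, -0.2931, 0.1375]
ee_rot: [3.142, 0.0, 3.141]
wrist_force: [0.5, -0.5, -1.0]
width: 0.0235
9.2 [ 0.48137627 -0.29305755  0.1374711 ] [ 0.542605   -0.49007211 -0.97276514] 0.02354402149820453
```

View pics/w6_f.png

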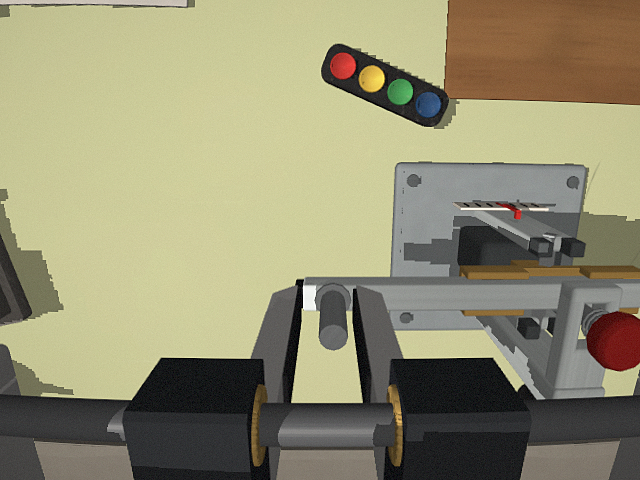

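The lug is clear of both fingers at (333,320) and the beam looks closer to level. I'll measure the tilt.

```bash
cat > tilt.py <<'E'
import sys
from h import *
n=sys.argv[1]
o=robot.get_obs();print(o['time'],o['tool_pos'],o['wrist_force'])
def fit(p,D,x0):
    vv,uu=np.nonzero((D>.1))
    K=np.array([[p['fx'],0,p['cx']],[0,p['fy'],p['cy']],[0,0,1]])
    q=cv2.undistortPoints(np.c_[uu,vv].astype(float)[:,None],K,p['distortion'])[:,0]
    T=p['world_from_camera']; P=(np.c_[q,np.ones(len(q))]*D[vv,uu][:,None])@T[:3,:3].T+T[:3,3]
    # beam top: x within 4 mm of centre line, z 0.095-0.135, y range away from lug/arm
    m=(abs(P[:,0]-x0)<.004)&(P[:,2]>.100)&(P[:,2]<.128)&(((P[:,1]>-.285)&(P[:,1]<-.20))|((P[:,1]>-.15)&(P[:,1]<-.06)))
    Q=P[m]
    for _ in range(3):
        c=np.polyfit(Q[:,1],Q[:,2],1); r=Q[:,2]-np.polyval(c,Q[:,1]); Q=Q[abs(r)<max(2*r.std(),.001)]
    return c[0],np.polyval(c,-.1755),r.std(),len(Q),Q[:,1].min(),Q[:,1].max()
for cam in ('scene','wrist'):
    p=robot.camera_params(cam);a,D=robot.snapshot(cam)
    print(cam,fit(p,D,.482))
    if cam=='scene': b=cv2.resize(a[230:330,290:450],None,fx=4.8,fy=4.8)
    else: cv2.imwrite(f'pics/{n}w.png',a[...,::-1])
cv2.imwrite(f'pics/{n}s.png',b[...,::-1])
E
python3 tilt.py t1
python3 - <<'E'
import cv2
a=cv2.imread('pics/t1w.png');cv2.imwrite('pics/t1c.png',cv2.resize(a[185:295,440:600],None,fx=5,fy=5))
E
```

```text
9.25 [ 0.48139007 -0.29302608  0.13746014] [0.12383894 0.48515771 0.4835222 ]
scene (np.float64(0.008527521756909264), np.float64(0.11642484500407131), np.float64(0.0013513400949410291), 220, np.float64(-0.28499011586477585), np.float64(-0.06167746906010224))
wrist (np.float64(0.007095591638053695), np.float64(0.11399536551268401), np.float64(0.002109411171088466), 3039, np.float64(-0.2848436606449168), np.float64(-0.12978591639921155))
```

View pics/t1c.png

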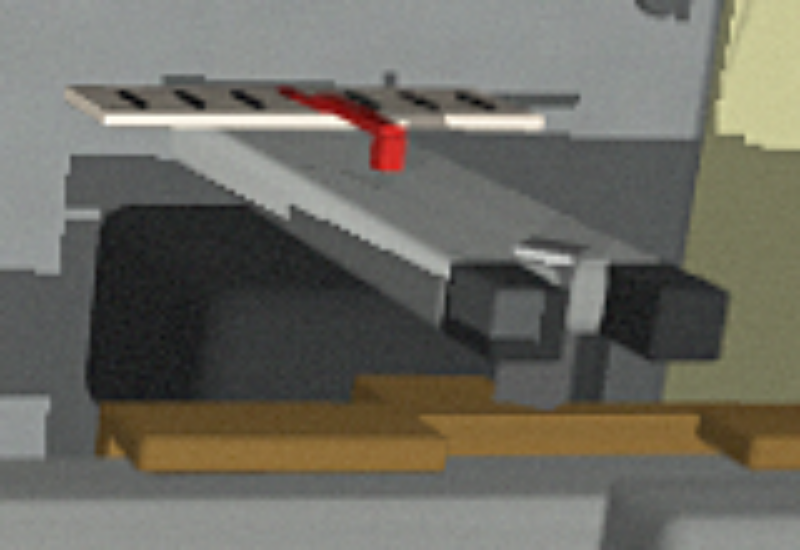

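View pics/t1s.png

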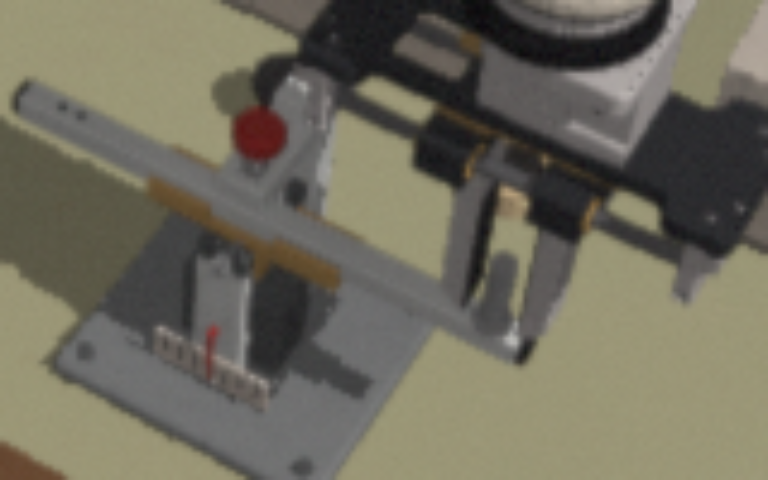

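The depth fits from both cameras give a tilt of about 0.008 rad, and the pointer covers the zero line at scene-crop (212,350). I'll lift straight clear of the lug, close the gripper and check again unobstructed.

```bash
python3 -m crank '[[0,0,-0.03,0],[0,0,-0.05,0],[0,0,-0.06,0],[0,0,-0.08,0],[0,0,-0.1,0],[0,0,-0.15,0],[-0,0,-0.15,0],[0.2,0,-0.1,0],[0.2,0,0,0],[0.2,0,0,0]]'
python3 tilt.py t2
```

```text
time: 10.6
tool_pos: [0.3604, -0.2931, 0.2832]
ee_rot: [-3.14, 0.002, -3.142]
wrist_force: [-0.6, -0.6, -0.3]
width: 0.0233
10.6 [ 0.36044046 -0.29309664  0.28317632] [-0.64729693 -0.59583837 -0.27485316]
scene (np.float64(0.010613005131439314), np.float64(0.11621024101043281), np.float64(0.001366123296256354), 167, np.float64(-0.28216359525456625), np.float64(-0.061366735044064535))
wrist (np.float64(0.010651576457429335), np.float64(0.1140756294359258), np.float64(0.0017217377950152484), 1110, np.float64(-0.2842767879433772), np.float64(-0.06016416308289965))
```

View pics/t2w.png

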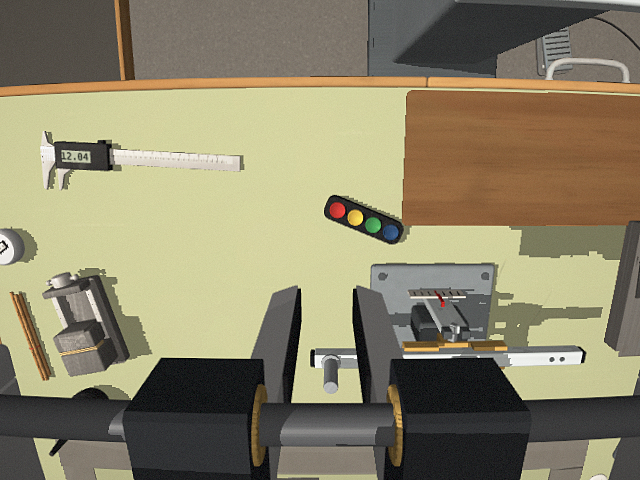

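View pics/t2s.png

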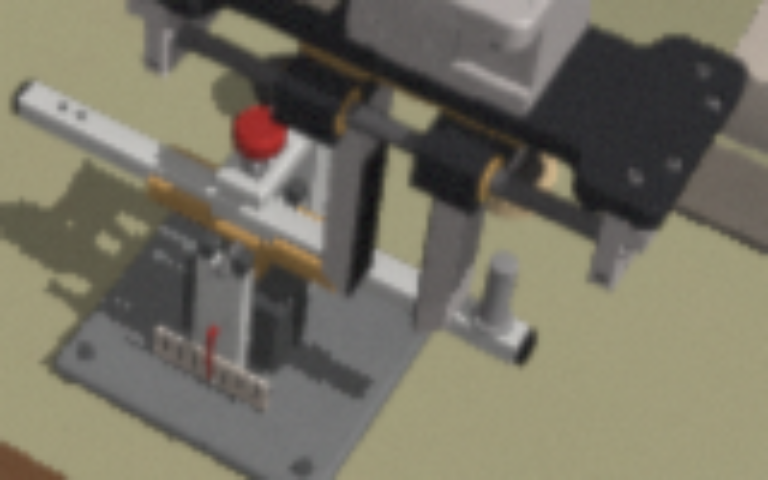

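```bash
python3 - <<'E'
import re
src=open('tilt.py').read().split("for cam in")[0].replace("n=sys.argv[1]","")
exec(src)
for c,f in(('top','top0'),('scene','scene0')): print('start',c,fit(robot.camera_params(c),np.load(f'pics/{f}.npy'),.482))
E
python3 -m crank '[[-0.101,0.0975,0,0],[-0.101,0.0975,0,0],[-0.101,0.0975,0,0],[-0.101,0.0975,0,0],[-0.101,0.0975,0,0],[-0.101,0.0975,0,0],[0,0,0.14,0],[0,0,0.14,0],[0,0,0.12,0],[0,0,0.06,0]]' 1
python3 look.py w7; python3 tilt.py t3
```

```text
10.7 [ 0.35909913 -0.29314     0.28365927] [ 0.27392931  0.25784595 -0.69009053]
start top (np.float64(0.0975571397747751), np.float64(0.11566689885395962), np.float64(0.0011183397085590416), 340, np.float64(-0.28425621375352644), np.float64(-0.06983797242199107))
start scene (np.float64(0.09924001720477554), np.float64(0.11636582725680542), np.float64(0.0014082802925070184), 234, np.float64(-0.28488816637084924), np.float64(-0.06792480463217443))
time: 11.95
tool_pos: [0.4829, -0.1755, 0.1884]
ee_rot: [3.141, -0.001, -3.141]
wrist_force: [-0.7, 0.0, 0.3]
width: 0.0006
11.95 [ 0.48285819 -0.17551454  0.18839484] [-0.70510467  0.04960337  0.25532325] 0.0005554669575117253
12.0 [ 0.48231498 -0.17539509  0.18723649] [-0.40702252  0.09516777 -0.97181129]
scene (np.float64(0.005252398838194799), np.float64(0.11620540542002986), np.float64(0.0012923839713331901), 235, np.float64(-0.2833016459396693), np.float64(-0.06005029227630776))
wrist (np.float64(0.0063822193069154095), np.float64(0.11475610867380366), np.float64(0.0013421810792016934), 3672, np.float64(-0.28499972157284187), np.float64(-0.06001183549409479))
```

View pics/t3w.png

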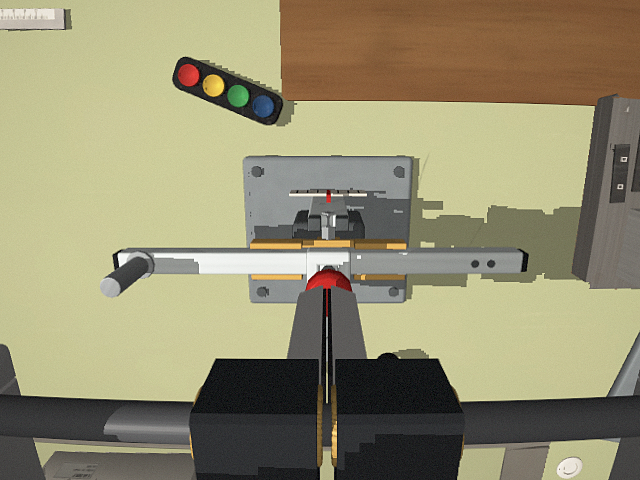

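View pics/t3s.png

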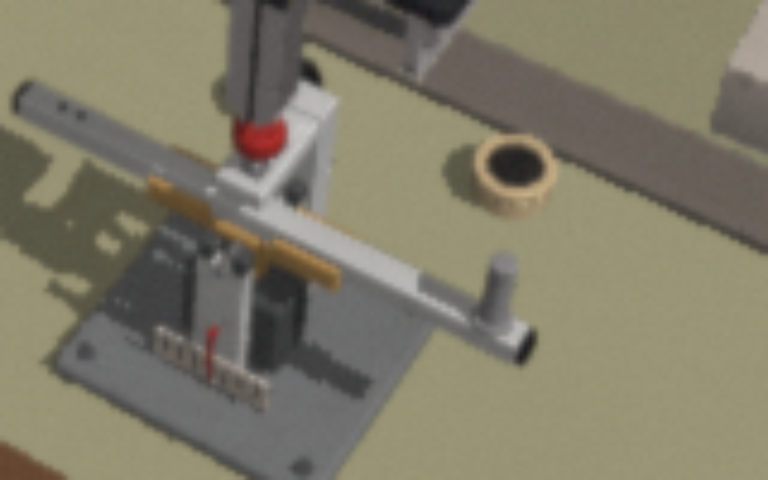

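The fingers are centred over the cap at wrist (328,280). The fit reads about 0.006 rad, and the same method gave 0.098 at the start stop, as it should. Now I press in small steps.

```bash
python3 -m crank '[[0,0,0.01,0],[0,0,0.01,0],[0,0,0.01,0],[0,0,0.01,0],[0,0,0.005,0],[0,0,0.005,0],[0,0,0.005,0],[0,0,0.005,0],[0,0,0,0],[0,0,0,0]]'
python3 -c "
from bench import robot
o=robot.get_obs();print(o['tool_pos'],o['wrist_force'])"
```

```text
time: 13.35
tool_pos: [0.4826, -0.1761, 0.1775]
ee_rot: [3.142, 0.0, 3.141]
wrist_force: [0.3, -0.1, 0.2]
width: 0.0006
[ 0.48263585 -0.17605289  0.17748962] [ 0.33868085 -0.14814088  0.21575584]
```

```bash
python3 -m crank '[[0,0,0.005,0],[0,0,0.005,0],[0,0,0.005,0],[0,0,0.005,0],[0,0,0,0],[0,0,0,0],[0,0,0,0],[0,0,0,0],[0,0,0,0],[0,0,0,0]]'
python3 -c "
from bench import robot
o=robot.get_obs();print(o['tool_pos'],o['wrist_force'])"
```

```text
time: 14.6
tool_pos: [0.4827, -0.1761, 0.1735]
ee_rot: [3.142, 0.0, 3.141]
wrist_force: [0.9, 0.3, 0.9]
width: 0.0004
[ 0.48268053 -0.17607413  0.17347878] [0.93937594 0.34163789 0.85463626]
```

```bash
python3 -m crank '[[0,0,0.005,0],[0,0,0.005,0],[0,0,0.005,0],[0,0,0,0],[0,0,0,0],[0,0,0,0],[0,0,0,0],[0,0,0,0],[0,0,0,0],[0,0,0,0]]'
python3 tilt.py t4
```

```text
time: 15.85
tool_pos: [0.4827, -0.1761, 0.1705]
ee_rot: [3.142, 0.0, 3.141]
wrist_force: [0.5, -0.4, 1.9]
width: 0.0001
15.85 [ 0.48266226 -0.1760828   0.17048833] [ 0.50386965 -0.39510955  1.8583759 ]
scene (np.float64(0.00883386731323642), np.float64(0.11642868839327403), np.float64(0.0012633262414199484), 234, np.float64(-0.28378077753644526), np.float64(-0.060691031087238945))
wrist (np.float64(0.007777578727938341), np.float64(0.11480743049235276), np.float64(0.0011804271412531125), 4146, np.float64(-0.2848931079513861), np.float64(-0.06007208762678001))
```

View pics/t4s.png

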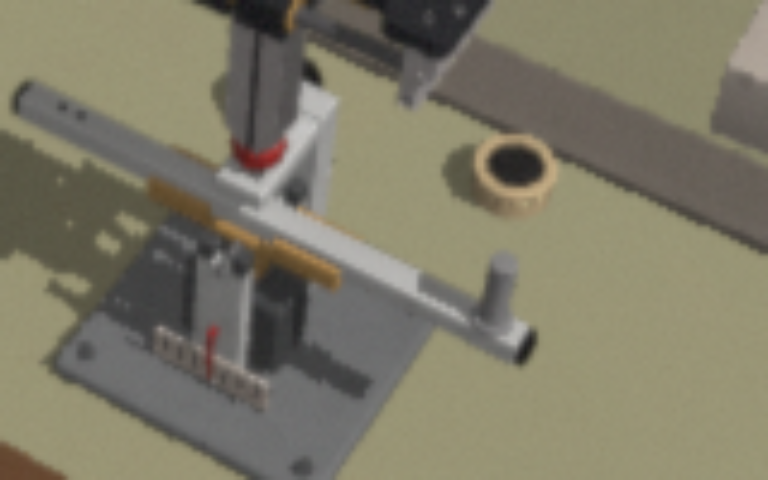

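```bash
python3 -m crank '[[0,0,0.0025,0],[0,0,0.0025,0],[0,0,0.0025,0],[0,0,0,0],[0,0,0,0],[0,0,0,0],[0,0,0,0],[0,0,0,0],[0,0,0,0],[0,0,0,0]]'
python3 -c "
from bench import robot
o=robot.get_obs();print(o['tool_pos'],o['wrist_force'])"
```

```text
time: 17.2
tool_pos: [0.4827, -0.1761, 0.1694]
ee_rot: [-3.141, 0.001, 3.141]
wrist_force: [-0.1, -0.1, 5.0]
width: 0.0005
[ 0.48268341 -0.1761033   0.16940443] [-0.14526308 -0.07545272  4.97961069]
```

```bash
python3 -m crank '[[0,0,0.0025,0],[0,0,0.0025,0],[0,0,0,0],[0,0,0,0],[0,0,0,0],[0,0,0,0],[0,0,0,0],[0,0,0,0],[0,0,0,0],[0,0,0,0]]'
python3 -c "
from bench import robot
o=robot.get_obs();print(o['tool_pos'],o['wrist_force'])"
```

```text
time: 18.45
tool_pos: [0.4827, -0.1761, 0.1689]
ee_rot: [-3.141, 0.001, 3.141]
wrist_force: [-1.2, 0.6, 7.1]
width: 0.0004
[ 0.48270705 -0.17608683  0.16890581] [-1.20481404  0.5757253   7.10683771]
```

```bash
python3 -m crank '[[0,0,0.0025,0],[0,0,0.0025,0],[0,0,0.0025,0],[0,0,0.0025,0],[0,0,0,0],[0,0,0,0],[0,0,0,0],[0,0,0,0],[0,0,0,0],[0,0,0,0]]'
python3 -c "
from bench import robot
o=robot.get_obs();print(o['tool_pos'],o['wrist_force'])"
```

```text
time: 19.7
tool_pos: [0.4827, -0.1761, 0.1679]
ee_rot: [-3.141, 0.001, 3.141]
wrist_force: [-1.6, 0.8, 10.2]
width: 0.0007
[ 0.48271932 -0.17607737  0.16786386] [-1.62264848  0.81130837 10.21103239]
```

```bash
python3 -m crank '[[0,0,0.0025,0],[0,0,0.0025,0],[0,0,0.0025,0],[0,0,0.0025,0],[0,0,0.0025,0],[0,0,0,0],[0,0,0,0],[0,0,0,0],[0,0,0,0],[0,0,0,0]]'
python3 tilt.py t5
```

```text
time: 20.95
tool_pos: [0.4827, -0.1761, 0.1666]
ee_rot: [-3.14, 0.002, 3.141]
wrist_force: [-3.4, 2.0, 14.2]
width: 0.0009
20.95 [ 0.48274809 -0.17611539  0.16662178] [-3.38920417  1.95385748 14.22814803]
scene (np.float64(0.006267001692101381), np.float64(0.11635060044873903), np.float64(0.0011561963338800468), 220, np.float64(-0.2842908298618285), np.float64(-0.06024803981944388))
wrist (np.float64(0.00710620442540074), np.float64(0.11481159766762848), np.float64(0.0011373841919175192), 4311, np.float64(-0.28467346881445843), np.float64(-0.06000183806918895))
```

```bash
python3 -m crank '[[0,0,0.0025,0],[0,0,0,0],[0,0,0,0],[0,0,0,0],[0,0,0,0],[0,0,0,0],[0,0,0,0],[0,0,0,0],[0,0,0,0],[0,0,0,0]]'
python3 -c "
from bench import robot
o=robot.get_obs();print(o['tool_pos'],o['wrist_force'])"
```

```text
time: 22.3
tool_pos: [0.4827, -0.1761, 0.1664]
ee_rot: [-3.14, 0.002, 3.141]
wrist_force: [-4.1, 1.6, 15.1]
width: 0.0008
[ 0.48274318 -0.17612338  0.16635353] [-4.12190216  1.5763723  15.11650285]
```

About 11 N is reaching the beam (15.1 N total less roughly 4 N for the return spring). Now I release slowly, straight up.

```bash
python3 -m crank '[[0,0,-0.005,0],[0,0,-0.005,0],[0,0,-0.01,0],[0,0,-0.015,0],[0,0,-0.02,0],[0,0,-0.02,0],[0,0,-0.02,0],[0,0,-0.05,0],[0,0,-0.1,0],[0,0,-0.2,0]]'
python3 -m crank '[[0.1,0,-0.1,0],[0.2,0,-0.1,0],[0.2,0,0,0],[0.2,0,0,0],[0,0,0,0],[0,0,0,0],[0,0,0,0],[0,0,0,0],[0,0,0,0],[0,0,0,0]]'
python3 tilt.py t6
python3 - <<'E'
from h import *
a,D=robot.snapshot('scene');p=robot.camera_params('scene')
print(cen(a,290,230,420,340)); 
for uv in((343,256),(344,257)):print(dep(p,uv,D))
E
```

```text
time: 23.55
tool_pos: [0.4816, -0.1755, 0.251]
ee_rot: [3.139, -0.004, 3.141]
wrist_force: [0.5, -0.4, 0.5]
width: 0.0005
time: 24.8
tool_pos: [0.3428, -0.176, 0.2918]
ee_rot: [3.141, -0.0, 3.142]
wrist_force: [0.5, -0.2, 0.2]
width: 0.0004
24.8 [ 0.34278262 -0.17598863  0.29179654] [ 0.54873123 -0.24819966  0.16641007]
scene (np.float64(0.005804095041731148), np.float64(0.11615876458687358), np.float64(0.0013473108121884719), 172, np.float64(-0.28434081815722545), np.float64(-0.10625696917660715))
wrist (np.float64(0.03871687935398532), np.float64(0.10676041325747923), np.float64(0.0037042227512953953), 254, np.float64(-0.2847075272001942), np.float64(-0.060124237690464405))
[(np.int32(54), array([344.5       , 258.40740741]), array([50, 24,  9,  9], dtype=int32))]
[ 0.47988165 -0.17600575  0.16910616]
[ 0.47889503 -0.17892066  0.16885263]
```

View pics/t6s.png

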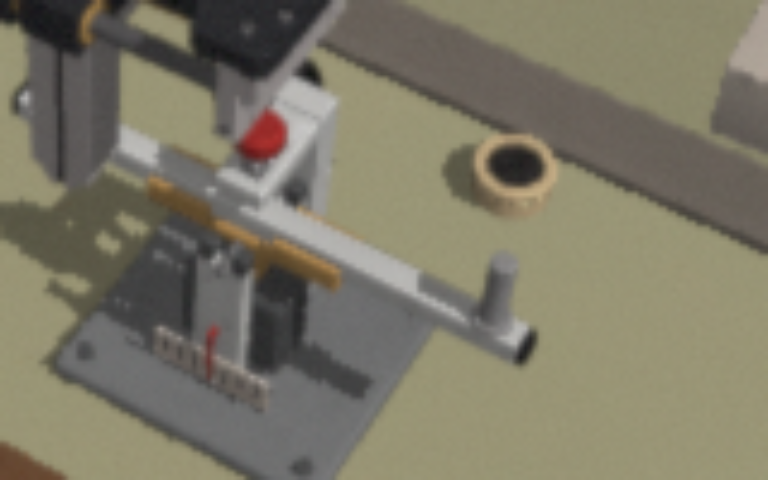

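View pics/t6w.png

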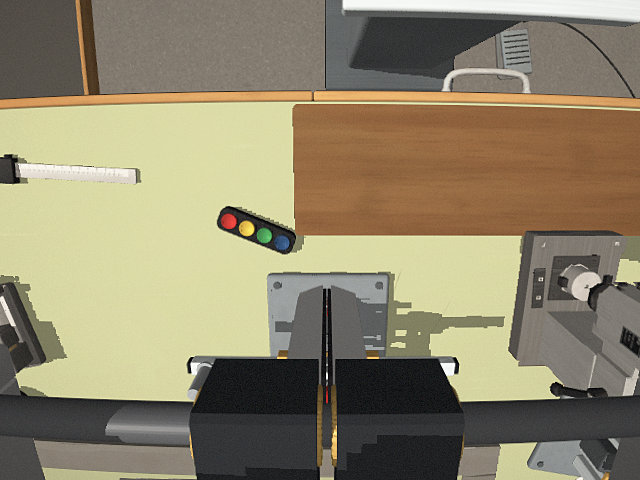

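The scene view shows the beam level (tilt 0.006, pointer on zero) and the cap back up at z ≈ 0.169. The wrist fit of 0.039 is not valid because the gripper hides the beam there: 254 points, fitted height 9 mm too low. In the picture itself the two beam ends are at the same row, about 365. I'm handing in.

```bash
python3 -c "
from bench import robot
print(robot.close_job())"
```

```text
the job is handed in; nothing more can be done
None
```

The beam is balanced and punched, and I handed the job in at about 25 s. No verdict came back.

**Sliding:** I straddled the lug loosely and slid the beam toward its +y end. The readings between moves peaked at about 7 N (5.6 N sideways, 4.4 N upward). Then I let go and it rode level on its own. Before and after the punch the tilt fits gave 0.005–0.011 rad. The same method read 0.098 rad at the start, with the beam on its stop, so I trust it.

**Punching:** I pressed the punch in small steps up to 15.1 N at the wrist. Less roughly 4 N for the return spring, about 11 N reached the beam. It stayed level at about 0.007 rad just before the last half-millimetre step. Then I released straight up.

**Last checks:**
- **Tilt:** the scene camera gave 0.006 rad, with the pointer on zero.
- **Punch cap:** it is back up at z ≈ 0.169 m; the nominal height is 0.168 m.
- **Bystanders:** I did not measure them at the end. The pot and oil block looked in place in the last pictures. The loupe was mostly hidden behind the stand and gripper, though the arm's path did not go near it.
- **One that disagreed:** the last wrist-camera tilt fit read 0.039 rad. The gripper hid most of the beam there and the fitted height was about 9 mm off, so I set it aside.

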